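# Wedge the sizing bar and close the cam handle

### The job

Set the copper wedge loosely into the mouth of the tapered slot on the steel base, narrow end first and still sticking well out, and let go of it; then tap its wide end until it stops fully home. After that swing the red-gripped cam handle out from under the clear riser and round over the hump of its cam until it drops into the low notch behind the wedge. Do not knock the riser, leave the other things on the counter where they are, and let go of everything.

Things in the scene. Friction and masses are not known exactly. Their poses are not given: they have to be found in the camera images.
- fixture: Fixed brushed-metal base, 220 (x) x 300 (y) x 12 mm; origin at the centre of its underside on the counter, z up. Carries slot, sizing bar, cam handle and riser; their offsets below are mm in this frame. Silver sizing bar fixed in cradles: x -10 to 18, y -160 to 5, top under z=45. Black rocker switch at (-90, 125), not used.
- slot_mouth (a point): Point at (-55, 0, 12) of fixture, same axes: middle of the slot's mouth, on its floor. The slot is open above and runs from here to the base's -y for 110 mm up to an end wall; dark steel walls 24 mm high, 10 mm thick; 44 mm wide at the mouth, tapering to 26 mm at the end (1 mm of play each side of the home wedge).
- slot_home (a point): Point at (-55, -55, 12) of fixture, same axes: where the wedge's origin lies when the wedge is fully home. Its narrow end then touches the end wall, its wide end is level with the slot's mouth, and its own x axis points to the base's -y.
- riser: Clear acrylic riser fixed over the base, origin and axes those of fixture. Shelf 6 mm thick, underside z=211, x 40 to 135, y -140 to 165, on two 12 mm posts at (122, -130) and (122, 155); displays on top up to z=260. Covers the red grip's start: come from the -x side, tool tilted some 35 degrees, pointing down and to +x. Not to be knocked (10 N).
- wedge: Loose copper wedge, 150 to 290 g, upright on the counter left of the base; origin at the centre of its underside, x axis towards the narrow end. 110 mm long, 28 mm high, width 42 mm at the wide end (x=-55) tapering to 24 mm at the narrow end (x=55). White grip tab on top: 44 mm long (x), 20 mm wide (y), centred, z=28 to 64. A few N slide it along the slot.
- latch_pivot (a point): Point at (35, 34, 12) of fixture, same axes: the vertical pivot of the cam handle, on the base's top. A brass cam track 8 to 21 mm high curves round it at radius 26 to 42 mm. The handle's steel arm is 18 mm wide, 9 mm thick, 105 mm long to the grip; a toe on its leading side, 78 to 102 mm from the pivot, meets the wide end of a wedge that is not home.
- latch (a joint): Turn of the cam handle, rad, growing anticlockwise from above; its arm points at 75 degrees + joint from the base's +x towards +y. Starts at 0.05 to 0.43, held by friction; closed in the notch at its stop: 1.833. Rides level up to 0.5, then rises smoothly against a 20 N spring to 9 mm at 1.25 to 1.30 (up to 7 N at the grip; let go there it runs back), then is drawn on and down to 2.5 mm below level.
- latch_grip (a point): Point on the axis of the handle's upright red round grip, 105 mm from the pivot axis, 78 mm above the counter while the handle rides level; moves and rises with the handle. Grip 22 mm in diameter; its top is 21 mm above this point and the arm's upper face 39 mm below. The grip may turn between the fingers.
- cone: White resin ring cone, 104 mm tall, 64 mm across the foot; bystander. Origin at the centre of its underside.
- dish: Rose-gold dish, 90 mm across, 18 mm high; bystander. Origin at the centre of its underside.
- ringbox: Blue ring box 60 x 65 x 45 mm, standing on the base under the riser; bystander. Origin at the centre of its underside.
- spray: Amber cleaner bottle, 52 mm across, 140 mm tall; bystander. Origin at the centre of its underside.
- cup: Blue cup, 72 mm across, 90 mm tall; bystander. Origin at the centre of its underside.
- jar: Glass jar with brass lid, 68 mm across, 70 mm tall; bystander. Origin at the centre of its underside.
Things that resemble listed ones, but are neither listed nor needed, are in the scene too. Leave any blue or yellow look-alike of the wedge alone.

How it is judged:
By the outcome, as a careful person would: the job done as asked, in the order asked, and still so for the second after the job is handed in, with the robot touching nothing.
It also fails if it takes over 61 s, if anything falls off the work surface, if the arm or the gripper's body presses on something with over 40 N, if the wrist force passes 120 N, or if a joint passes its speed limit or range.

### The arm

A 6-joint arm with a two-finger parallel gripper is mounted at the origin on the work surface. World frame = base frame: x ahead of the robot, y to its left, z up, the work surface at z = 0. Lengths are in m, angles in rad, forces in N, time in s.
With the tool pointing down it reaches from about 0.425 to 0.95 m from the base axis. Payload 3.5 kg.
Tool frame: the origin (TCP) lies midway between the tips of the shut fingers; the grasp point (between the pads) lies 19 mm behind it; z points along the fingers, y is the line along which they close (so a half turn about z gives the same grasp; the last joint's range is limited). The gripper opens to 85 mm and grips with 20 to 120 N. Pads are 22 mm wide; open, the fingers measure 114 mm over their backs; the gripper's body (76 mm by 85 mm) begins 54 mm behind the grasp point. The pads swing forward as they close: fully open they stand 13 mm farther back than shut.
Start: joints at [1.125, 0.286, 1.577, -0, 1.279, -0.15], TCP at [0.197, 0.646, 0.231] pointing down, gripper open.
Joint ranges: [-2.77, 2.77], [-0.9, 2.22], [0.21, 2.48], [-1.53, 4.67], [0.24, 2.81], [-2.84, 2.84]. Speed limits (rad/s): [2.79, 2.79, 3.14, 3.14, 3.14, 3.14].

### API

Orientations are given as a unit quaternion [x, y, z, w].
In Python, from plant import ctrl, cams, order gives the robot as it stands.
- The arm moves only by the tool move_arm, never from a script. Its argument "plan" is one flat list of numbers, 7 for each row, row after row: the shift along the world's x, y, z in mm, then the turn, a rotation vector about the world's x, y, z in degrees, then the finger opening in mm, from 0 to 85.4. A call has 1 to 12 rows; each row shifts and turns the commanded pose from where the row before left it; what a row does not reach is not made up. A row lasts 1/10 s, in which the tool goes at most 50 mm and 8.59 degrees, less where a joint would pass 70% of its speed; a pose out of reach is approached as far as the arm can. A call is refused whole if a number of a shift passes 50 or a number of a turn 8.59, either way. A call with a gripper value outside its range is refused whole. The fingers move at their own pace and stop on an object; "newtons" is the grip in N (left out, the last holds). Time passes only in rows, so rows that do not move let the fingers close. It gives the time, the measured TCP pose, the force, the opening and the grip force at its end, in the units of the state.
- ctrl.get_state(): the state, without advancing time (a new reading comes with each control period).
- cams.read_camera(name): name is "scene" or "top" or "wrist"; returns a dict with "color" (400x640x3 uint8, red, green, blue), "fov_y" (degrees; the focal length in pixels is half the picture's height over the tangent of half this angle, whatever the lens; pixels are square), "cx", "cy" (the principal point, pixels), "origin" and "orientation" of the camera in the world; the wrist camera has in their place "T_tool_cam" (4x4, takes a point from camera to tool coordinates, whose origin is the TCP and whose axes are the flange's). Camera axes: x right, y up, looking along -z (the intrinsics and any distortion apply to the point x, -y, -z); pixel columns grow to the right and rows downward; lengths in m; the calibration is good to about 2 mm. A picture is of the moment at which its call begins: read the wrist's pose just before it. There is no depth.
- order.sign_off(): hands the job in; it is judged then, once.
The state is a dict: "time": time; "qpos": joint angles; "dq": joint speeds; "joint_efforts": joint torques, N m; "eef_pos": TCP position; "tcp_rot": TCP orientation; "contact_force": force on the tool from outside, world axes, zero at the start; "wrist_torque": the same for the moment, N m; "opening": opening from 0.0 (shut) to 1.0 (fully open); "finger_force": force on a finger pad.
Only numpy, scipy, OpenCV 4.12 (cv2) and the standard library are available. Lean on these libraries where they do the work, as an engineer would, in place of code of your own. Each camera call takes 0.05 s, during which the arm holds its last target. There are 200 camera calls.

## Working session

There is one attempt and no reset: what is moved stays moved. The work goes in short steps, Python scripts to look and compute and a tool call to move; the robot and the scene stay as the last step left them, time stands still between calls to the robot, and variables do not carry over. Pictures are saved under pics/ and viewed, at most 10 in all, crops included, and the job is handed in when it is done.

Besides the shell and the picture viewer there is one more tool, called after "Call:" by a JSON object that holds its "op" and its "data". move_arm: Moves the arm, as the interface text tells. Its arguments: {"type":"object","properties":{"plan":{"type":"array","items":{"type":"number"}},"newtons":{"type":"number"}},"required":["plan"]}

```bash
mkdir -p pics; ls
python3 - <<'E'
from plant import ctrl,cams
import cv2,json
s=ctrl.get_state();print(s)
for n in("scene","top"):
    r=cams.read_camera(n);cv2.imwrite(f"pics/{n}0.png",r["color"][:,:,::-1])
    print(n,{k:v for k,v in r.items() if k!="color"})
E
```

```text
pics
{'time': 0.0, 'qpos': array([ 1.12501106e+00,  2.87216434e-01,  1.57818549e+00, -9.36203096e-06,
        1.27860258e+00, -1.50016292e-01]), 'dq': array([ 1.38618960e-03,  3.33646896e-04, -1.71324249e-03, -9.73028625e-05,
       -6.96062276e-04, -1.72411619e-03]), 'joint_efforts': array([-6.15532590e-04, -4.05992460e+01, -2.92620081e+01, -1.21905368e-04,
        6.01638603e-03, -1.40364712e-06]), 'eef_pos': array([0.19644165, 0.64509096, 0.22990874]), 'tcp_rot': array([ 1.47344595e-01,  9.89084484e-01, -1.15412457e-03, -3.49672252e-04]), 'contact_force': array([0.22157882, 0.35945049, 0.16356275]), 'wrist_torque': array([5.67250512e-05, 1.79973311e-03, 2.59281171e-02]), 'finger_force': 0.0, 'opening': 0.9974679360276284}
scene {'fov_y': 47.90400896049168, 'cx': 325.9638137448464, 'cy': 196.12720731675907, 'origin': array([1.83520524, 0.0975883 , 0.94140621]), 'orientation': array([0.32285722, 0.34727588, 0.66153813, 0.58097331])}
top {'fov_y': 44.83169293604839, 'cx': 319.1630067056231, 'cy': 205.9480012784435, 'origin': array([ 0.18743522, -0.02273239,  1.68956958]), 'orientation': array([ 0.0709366 , -0.06578823, -0.70273716,  0.70484068])}
```

View pics/scene0.png

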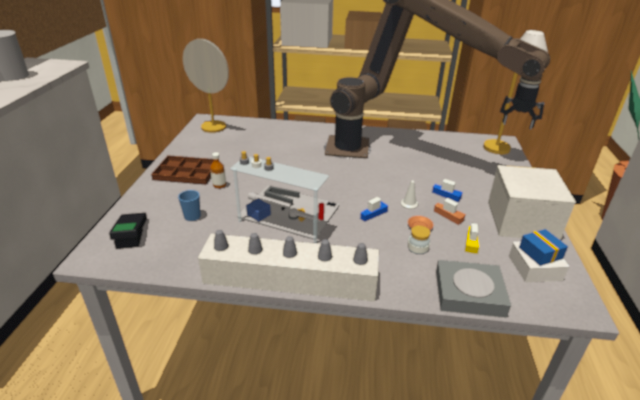

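View pics/top0.png

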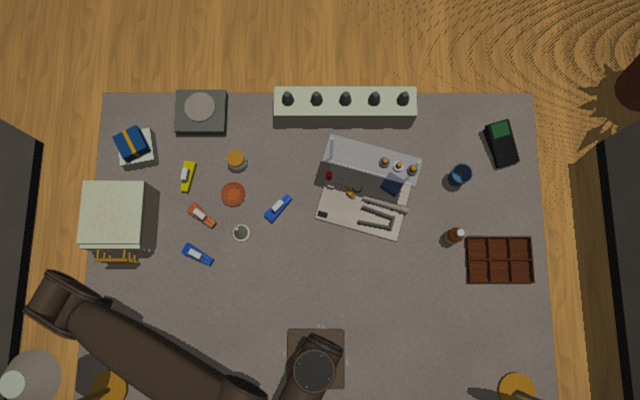

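The scene view shows the copper wedge near (450,211), with the fixture and riser in the middle. In the top view the wedge is at (201,215), the base spans (315–410, 185–240), and the red grip is at (328,175). I'll enlarge both areas.

```bash
cat > h.py <<'E'
import numpy as np,cv2
from scipy.spatial.transform import Rotation as R
from plant import ctrl,cams
def look(n):
    s=ctrl.get_state();r=cams.read_camera(n)
    if n=="wrist":
        T=np.eye(4);T[:3,:3]=R.from_quat(s["tcp_rot"]).as_matrix();T[:3,3]=s["eef_pos"];T=T@np.array(r["T_tool_cam"])
    else:
        T=np.eye(4);T[:3,:3]=R.from_quat(r["orientation"]).as_matrix();T[:3,3]=r["origin"]
    r["T"]=T;r["f"]=200/np.tan(np.radians(r["fov_y"]/2));return r
def pt(r,u,v,z):
    d=r["T"][:3,:3]@np.array([(u-r["cx"])/r["f"],-(v-r["cy"])/r["f"],-1]);o=r["T"][:3,3]
    return o+d*(z-o[2])/d[2]
def px(r,P):
    p=(np.atleast_2d(P)-r["T"][:3,3])@r["T"][:3,:3]
    return np.c_[r["cx"]+r["f"]*p[:,0]/-p[:,2],r["cy"]+r["f"]*p[:,1]/p[:,2]]
def crop(r,x0,y0,w,h,k,name):
    cv2.imwrite("pics/"+name,cv2.resize(r["color"][y0:y0+h,x0:x0+w,::-1],None,fx=k,fy=k,interpolation=cv2.INTER_CUBIC))
E
python3 - <<'E'
from h import *
r=look("top");c=r["color"]
a=cv2.resize(c[125:250,305:425],None,fx=4.5,fy=4.5,interpolation=3);b=cv2.resize(c[190:240,175:230],None,fx=4.5,fy=4.5,interpolation=3)
im=np.zeros((563,790,3),np.uint8);im[:a.shape[0],:540]=a[:,:540];im[:225,542:789]=b[:,:247];cv2.imwrite("pics/c1.png",im[:,:,::-1])
print(px(r,[[0,0,0],[.4,0,0]]))
E
```

```text
[[315.67743842 358.11362791]
 [316.25368871 239.20431667]]
```

View pics/c1.png

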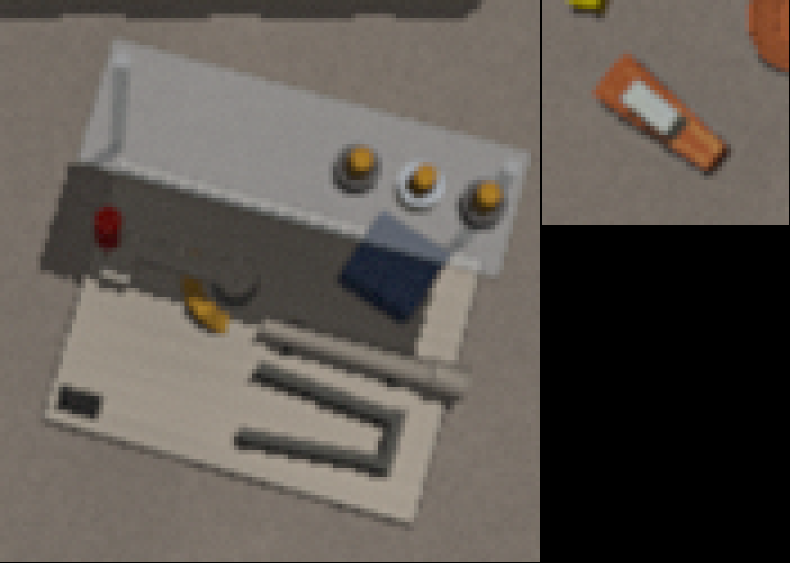

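The crop shows the base's near corners at crop (45,419) and (410,521). The slot wall mouths are at (258,372) and (238,437), the red grip top at (107,213), and the wedge's wide end at (612,74) with its narrow end at (720,161). I'll fit the poses from these.

Run:
```python
from h import *
from scipy.optimize import least_squares
r=look("top")
A=lambda u,v:(305+u/4.5,125+v/4.5)
B=lambda u,v:(175+(u-542)/4.5,190+v/4.5)
def fit(F,U,x0,nm):
    F=np.array(F)/1000.;U=np.array(U)
    def w(p):
        c,s=np.cos(p[2]),np.sin(p[2]);return np.c_[p[0]+c*F[:,0]-s*F[:,1],p[1]+s*F[:,0]+c*F[:,1],F[:,2]]
    o=least_squares(lambda p:(px(r,w(p))-U).ravel(),x0);print(nm,o.x[:2],np.degrees(o.x[2]),np.round(o.fun.reshape(-1,2),1).tolist());return o.x
p=fit([(-110,150,12),(-110,-150,12),(-90,125,17),(-28,0,36),(-82,0,36),(-78,-120,36),(-32,-120,36)],[A(45,419),A(410,521),A(80,400),A(258,372),A(238,437),A(388,463),A(403,410)],[.55,-.1,-.2],"fix")
w=fit([(-55,21,28),(-55,-21,28),(55,12,28),(55,-12,28),(-22,10,64),(22,-10,64)],[B(627,55),B(597,92),B(729,150),B(712,172),B(632,80),B(668,137)],[.5,.4,-2],"wedge")
c,s=np.cos(p[2]),np.sin(p[2]);M=np.array([[c,-s],[s,c]])
for n,q in dict(mouth=(-55,0),home=(-55,-55),piv=(35,34)).items():print(n,p[:2]+M@np.array(q)/1000)
g=pt(r,*A(107,213),.099);print("grip",g)
d=M.T@(g[:2]-p[:2])*1000-[35,34];print(np.hypot(*d),np.radians(np.degrees(np.arctan2(d[1],d[0]))-75))
```

```text
fix [ 0.53836677 -0.16556501] -15.478512607422717 [[-1.1, 0.1], [0.9, 0.4], [-0.5, 0.6], [-0.5, -1.5], [-0.1, -1.2], [0.6, 1.2], [0.5, 0.3]]
wedge [0.47673425 0.39731586] -127.32896675087098 [[0.2, -0.3], [-0.9, 0.8], [-0.0, -0.6], [-0.7, -0.0], [1.6, 0.2], [-0.3, -0.1]]
mouth [ 0.48536159 -0.15088677]
home [ 0.47068336 -0.20389196]
piv [ 0.58117116 -0.14213886]
grip [ 0.61551779 -0.04267664  0.099     ]
105.22558688519875 0.19944790539098237
```

Call:
{"op": "move_arm", "data": {"plan": [24,-21,-3,0,0,-8.5,85,24,-21,-3,0,0,-8.5,85,24,-21,-3,0,0,-8.5,85,24,-21,-3,0,0,-8.5,85,24,-21,-3,0,0,-8.5,85,24,-21,-3,0,0,-8.5,85,24,-21,-3,0,0,-8.5,85,24,-21,-3,0,0,-8.5,85,24,-21,-3,0,0,-8.5,85,24,-21,-3,0,0,-8.5,85,24,-21,-3,0,0,-8.5,85,16,-17,-7,0,0,-8.5,85], "newtons": 40}}

```text
time: 1.4
eef_pos: [0.4784, 0.3965, 0.1917]
tcp_rot: [0.863, 0.505, 0.001, 0.0]
contact_force: [-0.6, -0.1, -0.6]
opening: 0.998
finger_force: 0.0
```

Call:
{"op": "move_arm", "data": {"plan": [0,0,0,0,0,-8.3,60,0,0,0,0,0,0,60]}}

```text
time: 1.6
eef_pos: [0.4771, 0.3968, 0.1907]
tcp_rot: [0.896, 0.444, -0.001, -0.0]
contact_force: [-0.5, -0.6, 0.2]
opening: 0.707
finger_force: 0.0
```

Run:
```python
from h import *
r=look("wrist");s=ctrl.get_state();print(s["time"],s["eef_pos"],R.from_quat(s["tcp_rot"]).as_matrix().round(3).tolist(),s["qpos"].round(2))
im=np.ascontiguousarray(r["color"][:,:,::-1]);cv2.imwrite("pics/w1.png",im)
print(px(r,[[.477,.397,.064]]))
```

```text
1.65 [0.47674664 0.39735997 0.19096832] [[0.603, 0.797, -0.001], [0.797, -0.603, -0.0], [-0.001, -0.0, -1.0]] [0.53 0.2  1.75 0.   1.19 1.18]
[[313.52211163 193.69218742]]
```

View pics/w1.png

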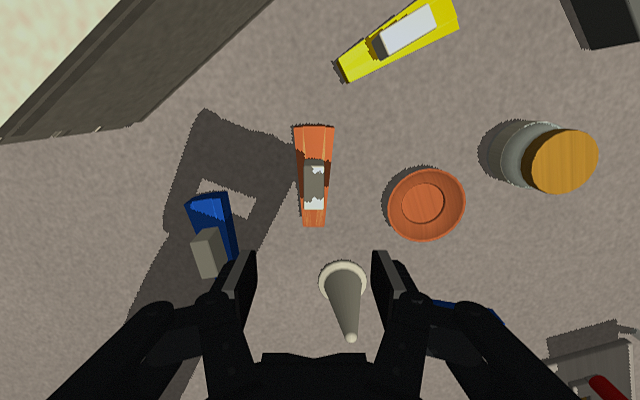

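The wrist view shows the wedge at (313,175), with its tab top at about (314,185), its wide end at (314,126) and its narrow end at (314,226). The cone foot is at (342,283), towards the fingers.

Run:
```python
from h import *
from scipy.optimize import least_squares
r=look("wrist")
print(r["T"].round(3).tolist(),r["cx"],r["cy"],r["f"])
print("tcp px",px(r,ctrl.get_state()["eef_pos"]))
for n,u,v,z in [("tabC",314,185,.064),("wideL",294,126,.028),("wideR",334,126,.028),("narL",303,226,.028),("narR",326,226,.028),("cone foot",342,280,0),("conetip",352,338,.104),("tab-far",314,160,.064),("tabnear",314,208,.064)]:print(n,pt(r,u,v,z).round(4))
```

```text
[[0.797, 0.573, 0.192, 0.527], [-0.604, 0.755, 0.254, 0.464], [0.0, -0.318, 0.948, 0.334], [0.0, 0.0, 0.0, 1.0]] 313.4457584487911 201.06628890888672 294.7196884759141
tcp px [[313.22251165 261.74046069]]
tabC [0.4823 0.4041 0.064 ]
wideL [0.4975 0.4575 0.028 ]
wideR [0.5296 0.4331 0.028 ]
narL [0.4375 0.3654 0.028 ]
narR [0.4582 0.3498 0.028 ]
cone foot [0.4229 0.2646 0.    ]
conetip [0.425  0.2673 0.104 ]
tab-far [0.4967 0.4232 0.064 ]
tabnear [0.4682 0.3856 0.064 ]
```

Wedge centre is (0.481, 0.402), length 110 mm as specified, and the heading matches. Descend and grip.

Call:
{"op": "move_arm", "data": {"plan": [4,5,-30,0,0,0,50,0,0,-40,0,0,0,50,0,0,-40,0,0,0,50,0,0,-32,0,0,0,50,0,0,-15,0,0,0,50,0,0,0,0,0,0,0,0,0,0,0,0,0,0,0,0,0,0,0,0,0,0,0,0,0,0,0,0], "newtons": 50}}

```text
time: 2.6
eef_pos: [0.4817, 0.4034, 0.0362]
tcp_rot: [0.896, 0.444, 0.002, -0.0]
contact_force: [1.0, 0.7, 1.4]
opening: 0.225
finger_force: 54.4
```

Call:
{"op": "move_arm", "data": {"plan": [0,0,50,0,0,0,0,0,0,50,0,0,0,0,0,0,50,0,0,0,0,-2,-44,0,0,0,2.4,0,-2,-44,0,0,0,2.4,0,-2,-44,0,0,0,2.4,0,-2,-44,0,0,0,2.4,0,-2,-44,0,0,0,2.4,0,-2,-44,0,0,0,2.4,0,-2,-44,0,0,0,2.4,0,-2,-44,0,0,0,2.4,0,-2,-44,0,0,0,2.2,0]}}

```text
time: 3.8
eef_pos: [0.4624, 0.005, 0.1853]
tcp_rot: [0.797, 0.604, 0.001, 0.001]
contact_force: [1.0, 0.3, -2.2]
opening: 0.227
finger_force: 53.8
```

Call:
{"op": "move_arm", "data": {"plan": [-2,-44,0,0,0,0,0,-2,-44,0,0,0,0,0,-2,-44,0,0,0,0,0,-2,-44,0,0,0,0,0,-2,-44,0,0,0,0,0,0,-44,0,0,0,0,0,0,0,0,0,0,0,0,0,0,0,0,0,0,0]}}

```text
time: 4.6
eef_pos: [0.4524, -0.258, 0.1848]
tcp_rot: [0.798, 0.602, 0.0, 0.0]
contact_force: [-0.1, -0.3, -3.0]
opening: 0.222
finger_force: 53.8
```

Run:
```python
from h import *
r=look("wrist");s=ctrl.get_state();print(s["time"],s["eef_pos"],s["opening"],s["finger_force"],R.from_quat(s["tcp_rot"]).as_matrix().round(3).tolist(),s["qpos"].round(2))
np.save("w2.npy",r["T"])
cv2.imwrite("pics/w2.png",r["color"][:,:,::-1])
```

```text
4.65 [ 0.45248465 -0.25698178  0.18454185] 0.22786918475515316 53.786661028862 [[0.274, 0.962, 0.0], [0.962, -0.274, 0.001], [0.001, -0.0, -1.0]] [-0.71 -0.01  2.    0.    1.16 -0.43]
```

View pics/w2.png

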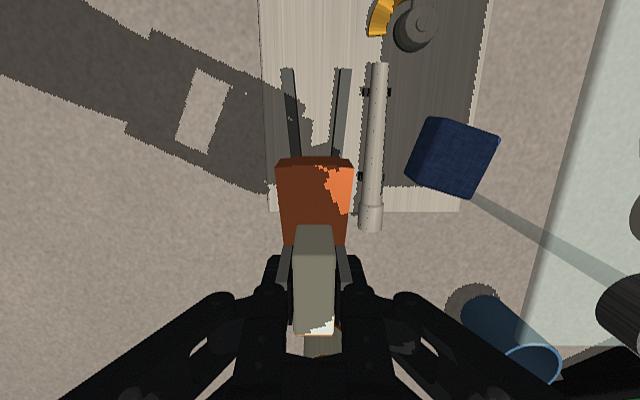

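The wrist view shows the slot wall mouth inner edges at (293,68) and (340,68), the walls running down to (301,157) and (331,150), and the base corner at (268,211). The held wedge is straight at (276–352,158).

Run:
```python
from h import *
r=look("wrist");r["T"]=np.load("w2.npy")
P={n:pt(r,u,v,z) for n,u,v,z in [("mL",293,68,.036),("mR",340,68,.036),("eL",301,157,.036),("eR",331,150,.036),("oL",281,68,.036),("oR",352,68,.036),("c",268,211,.012),("edge",259.5,10,.012),("pivot",414,22,.021),("wedgeWideL",276,158,.1765),("wedgeWideR",352,158,.1765)]}
for n,p in P.items():print(n,p.round(4))
m=(P["mL"]+P["mR"])/2;print("mouth",m,"width",np.linalg.norm(P["mL"]-P["mR"]))
a=P["mL"]-P["eL"];b=P["mR"]-P["eR"];e=P["edge"]-P["c"]
for v in(a/np.linalg.norm(a)+b/np.linalg.norm(b),e):print(np.degrees(np.arctan2(v[1],v[0]))-90)
v=P["mR"]-P["mL"];print(np.degrees(np.arctan2(v[1],v[0])))
```

```text
mL [ 0.4662 -0.1447  0.036 ]
mR [ 0.5071 -0.1565  0.036 ]
eL [ 0.4497 -0.2244  0.036 ]
eR [ 0.4802 -0.2259  0.036 ]
oL [ 0.4557 -0.1417  0.036 ]
oR [ 0.5176 -0.1595  0.036 ]
c [ 0.3934 -0.2771  0.012 ]
edge [ 0.4501 -0.0862  0.012 ]
pivot [ 0.5833 -0.1367  0.021 ]
wedgeWideL [ 0.4496 -0.1991  0.1765]
wedgeWideR [ 0.4873 -0.2099  0.1765]
mouth [ 0.4866481  -0.15059584  0.036     ] width 0.04265071269368718
-16.457241616443483
-16.562629883653486
-16.023237503512036
```

Call:
{"op": "move_arm", "data": {"plan": [14,43,0,0,0,0,0,14,43,0,0,0,0,0,13,44,0,0,0,0,0,0,0,-30,0,0,0,0,0,0,-40,0,0,0,0,0,0,-35,0,0,0,0,0,0,-20,0,0,0,0,0,0,-7,0,0,0,0,0,0,0,0,0,0,0]}}

```text
time: 5.6
eef_pos: [0.4931, -0.126, 0.0517]
tcp_rot: [0.797, 0.604, -0.0, -0.001]
contact_force: [1.0, 0.4, -1.9]
opening: 0.224
finger_force: 53.6
```

Run:
```python
from h import *
r=look("wrist");s=ctrl.get_state();print(s["time"],s["eef_pos"],s["contact_force"])
t=look("top")
a=cv2.resize(r["color"],(480,300));b=cv2.resize(t["color"][145:245,305:405],(300,300),interpolation=3)
cv2.imwrite("pics/w3.png",np.hstack([a,b])[:,:,::-1])
```

```text
5.65 [ 0.49417151 -0.12672193  0.0530492 ] [-0.69473657 -0.49615297 -1.63314624]
```

View pics/w3.png

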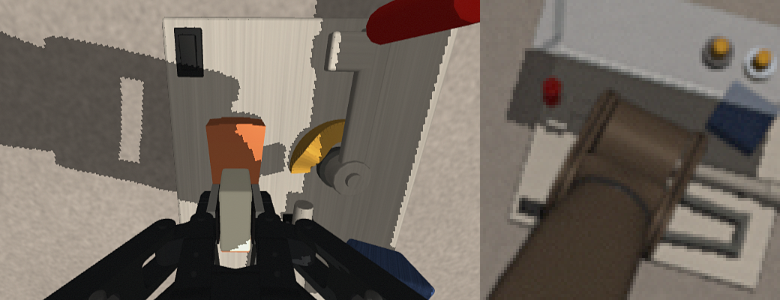

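The wrist half shows the wedge straight, on the slot axis and just above the floor. Force readings show it still hanging. I'll lower it, release, and go behind the wide end.

Call:
{"op": "move_arm", "data": {"plan": [0,0,-3,0,0,0,0,0,0,-2,0,0,0,0,0,0,0,0,0,0,0]}}

```text
time: 6.0
eef_pos: [0.4945, -0.1277, 0.0482]
tcp_rot: [0.798, 0.603, 0.001, 0.001]
contact_force: [1.2, -0.1, -0.6]
opening: 0.222
finger_force: 54.0
```

Call:
{"op": "move_arm", "data": {"plan": [0,0,0,0,0,0,42,0,0,0,0,0,0,42,0,0,0,0,0,0,42,0,0,25,0,0,0,42,0,0,30,0,0,0,42,9,32,0,0,0,0,20,9,32,0,0,0,0,0,7,24,0,0,0,0,0,0,0,0,0,0,0,0]}}

```text
time: 6.9
eef_pos: [0.5191, -0.0372, 0.1025]
tcp_rot: [0.797, 0.604, 0.0, -0.0]
contact_force: [-0.2, -0.8, 0.3]
opening: -0.001
finger_force: 0.0
```

Run:
```python
from h import *
r=look("wrist");s=ctrl.get_state();print(s["time"],s["eef_pos"],s["contact_force"],s["opening"])
t=look("top");q=look("scene")
print(px(q,[[.49,-.13,.03]]))
a=cv2.resize(t["color"][145:245,305:405],(390,390),interpolation=3);b=cv2.resize(q["color"][150:250,230:350],(400,333),interpolation=3)
im=np.zeros((390,790,3),np.uint8);im[:,:390]=a;im[:333,390:]=b
cv2.imwrite("pics/w4.png",im[:,:,::-1])
```

```text
6.95 [ 0.51882942 -0.03837458  0.10235625] [-0.10348996 -0.50317482 -0.17505284] -0.0003938226478243459
[[300.99363733 198.66777422]]
```

View pics/w4.png

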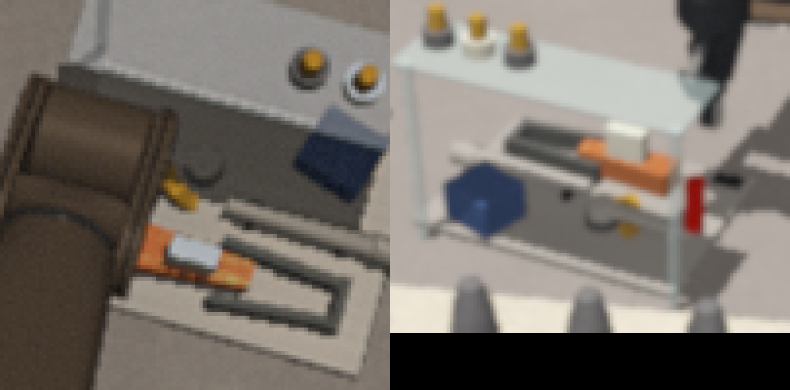

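The wedge's narrow end is in the mouth, straight, sticking well out and free. Now go down behind the wide end and tap it in.

Call:
{"op": "move_arm", "data": {"plan": [0,0,-35,0,0,0,0,0,0,-30,0,0,0,0,0,0,-10,0,0,0,0,-4,-15,0,0,0,0,0,-3,-10,0,0,0,0,0,-3,-10,0,0,0,0,0,-4,-14,0,0,0,0,0,-4,-14,0,0,0,0,0,-4,-14,0,0,0,0,0,-2,-7,0,0,0,0,0,0,0,0,0,0,0,0]}}

```text
time: 8.15
eef_pos: [0.4946, -0.1248, 0.0275]
tcp_rot: [0.798, 0.602, -0.0, 0.0]
contact_force: [-0.5, 0.7, 0.3]
opening: -0.001
finger_force: 0.0
```

Call:
{"op": "move_arm", "data": {"plan": [-1,-4,0,0,0,0,0,-1,-4,0,0,0,0,0,-1,-4,0,0,0,0,0,-1,-2,0,0,0,0,0,0,-2,0,0,0,0,0]}}

```text
time: 8.65
eef_pos: [0.49, -0.1385, 0.027]
tcp_rot: [0.798, 0.603, -0.0, -0.001]
contact_force: [-0.5, 6.1, 2.4]
opening: -0.0
finger_force: 2.6
```

Call:
{"op": "move_arm", "data": {"plan": [0,-2,0,0,0,0,0,-1,-2,0,0,0,0,0,0,0,0,0,0,0,0]}}

```text
time: 8.95
eef_pos: [0.4894, -0.1412, 0.0269]
tcp_rot: [0.798, 0.602, 0.001, -0.002]
contact_force: [1.3, 9.5, 2.0]
opening: 0.002
finger_force: 4.8
```

Call:
{"op": "move_arm", "data": {"plan": [0,-2,0,0,0,0,0,-1,-2,0,0,0,0,0,0,0,0,0,0,0,0]}}

```text
time: 9.25
eef_pos: [0.4893, -0.1413, 0.0269]
tcp_rot: [0.799, 0.601, 0.004, -0.005]
contact_force: [7.0, 24.0, 4.8]
opening: 0.001
finger_force: 12.1
```

Stopped with rising force at the expected place. Back off and look.

Call:
{"op": "move_arm", "data": {"plan": [4,14,0,0,0,0,0,9,30,10,0,0,0,0,0,0,40,0,0,0,0,-8,-29,40,0,0,0,0,-14,-48,30,0,0,0,0,0,0,0,0,0,0,0]}}

```text
time: 9.85
eef_pos: [0.484, -0.1791, 0.1484]
tcp_rot: [0.799, 0.602, 0.001, 0.006]
contact_force: [0.9, 0.2, 0.3]
opening: -0.002
finger_force: 0.0
```

Run:
```python
from h import *
r=look("wrist");s=ctrl.get_state();print(s["time"],s["eef_pos"],s["contact_force"],s["opening"],s["qpos"].round(2))
np.save("w5.npy",r["T"])
cv2.imwrite("pics/w5.png",r["color"][:,:,::-1])
```

```text
9.9 [ 0.48287006 -0.17660119  0.14568598] [ 0.42599633  0.40860815 -0.26255289] 0.001341286077317061 [-0.55  0.02  2.05 -0.    1.07 -0.27]
```

View pics/w5.png

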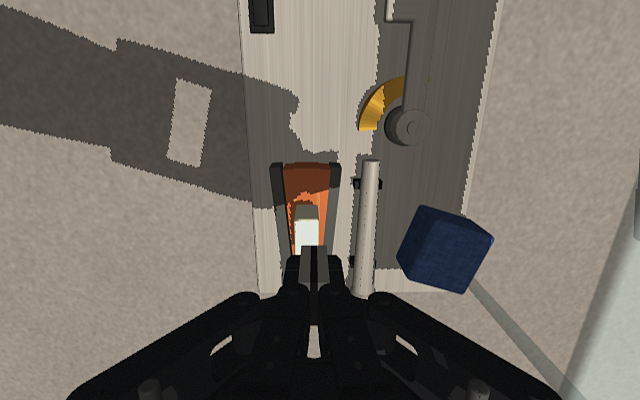

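The wrist view shows the wedge's wide end level with the slot mouth at row 163, between the walls at (272–341). It is home. The pivot hub is at about (406,127) and the toe at (389,10). Next, turn and tilt the tool for the grip.

Call:
{"op": "move_arm", "data": {"plan": [0,8,12,0,0,8.2,60,3,14,12,0,0,8.2,60,4,15,12,0,0,8.2,60,4,15,8,0,0,8.2,60,4,15,8,0,0,8.2,60,4,15,8,0,0,8.2,60,4,15,5,0,0,8.2,60,4,15,5,0,0,8.2,60,4,15,5,0,0,8.2,60,3,15,0,0,0,8.2,60,3,16,0,0,0,8.0,60,0,0,0,0,0,0,60], "newtons": 30}}

```text
time: 11.1
eef_pos: [0.518, -0.0134, 0.216]
tcp_rot: [0.136, 0.991, -0.0, -0.002]
contact_force: [0.5, -1.1, 0.1]
opening: 0.702
finger_force: 0.0
```

Call:
{"op": "move_arm", "data": {"plan": [0,0,0,-1.93,-6.73,0,60,0,0,0,-1.93,-6.73,0,60,8,-2,-10,-1.93,-6.73,0,60,8,-2,-10,-1.93,-6.73,0,60,8,-2,-10,-1.93,-6.73,0,60,0,0,0,0,0,0,60]}}

```text
time: 11.7
eef_pos: [0.5383, -0.0206, 0.1818]
tcp_rot: [0.132, 0.946, -0.042, 0.293]
contact_force: [-1.1, 0.2, -1.1]
opening: 0.7
finger_force: 0.0
```

Run:
```python
from h import *
r=look("wrist");s=ctrl.get_state();print(s["time"],s["eef_pos"],s["contact_force"],s["opening"],s["qpos"].round(2),R.from_quat(s["tcp_rot"]).as_matrix().round(3).tolist())
G=np.array([.6155,-.0427,0])
print("pred top/mid/bottom",px(r,[G+[0,0,.099],G+[0,0,.078],G+[0,0,.045]]).round(0).tolist())
c=r["color"].astype(int);m=((c[:,:,0]>70)&(c[:,:,1]<40)&(c[:,:,2]<40)).astype(np.uint8)
n,l,st,ce=cv2.connectedComponentsWithStats(m)
for i in range(1,n):
    if st[i,4]>40:print(st[i],ce[i].round(1))
cv2.imwrite("pics/w6.png",r["color"][:,:,::-1]);np.save("w6.npy",r["T"])
```

```text
11.75 [ 0.54019639 -0.02103916  0.18454278] [0.58779981 0.58126077 0.64378902] 0.7064550267765757 [-0.21 -0.25  2.29 -0.09  0.5  -1.44] [[-0.792, 0.275, 0.545], [0.225, 0.961, -0.157], [-0.567, -0.002, -0.823]]
pred top/mid/bottom [[312.0, 216.0], [312.0, 198.0], [312.0, 173.0]]
[38 76 49  2 52] [61.8 76.9]
[ 301  161   23   59 1154] [312.2 190.3]
```

View pics/w6.png

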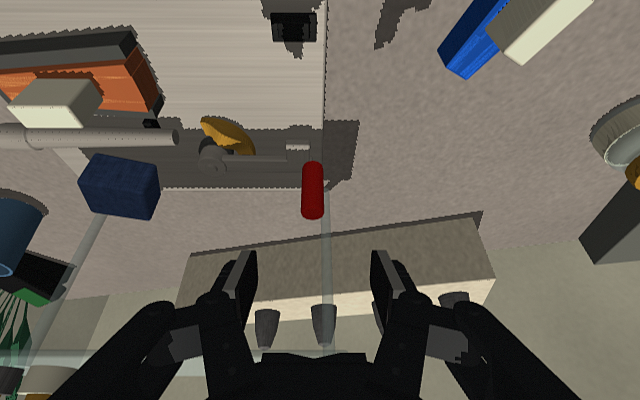

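The wrist view has the red grip between the fingers at columns 301–324, rows 161–220, as predicted. Advance along the tool axis and grip.

Call:
{"op": "move_arm", "data": {"plan": [8,-3,0,0,0,0,60,16,-5,-24,0,0,0,60,16,-5,-24,0,0,0,60,16,-4,-24,0,0,0,60,16,-4,-24,0,0,0,60,14,-4,-22,0,0,0,60,0,0,0,0,0,0,60]}}

```text
time: 12.45
eef_pos: [0.6312, -0.0472, 0.0722]
tcp_rot: [0.133, 0.946, -0.043, 0.293]
contact_force: [0.0, 0.0, 0.4]
opening: 0.708
finger_force: 0.0
```

Call:
{"op": "move_arm", "data": {"plan": [-4,1,-4,0,0,0,20,0,0,0,0,0,0,10,0,0,0,0,0,0,10,0,0,0,0,0,0,10,0,0,0,0,0,0,10], "newtons": 35}}

```text
time: 12.95
eef_pos: [0.6255, -0.0468, 0.0736]
tcp_rot: [0.133, 0.946, -0.044, 0.293]
contact_force: [-2.8, -10.1, 0.2]
opening: 0.242
finger_force: 34.1
```

```bash
cat > path.py <<'E'
import numpy as np,sys
from scipy.interpolate import PchipInterpolator as I
th0=71.6;N=26
th=th0+np.arange(N+1)*(164-th0)/N
j=np.radians(th+16-75);z=I([0,.5,.75,1.02,1.27,1.31,1.55,1.833,2],[0,0,2,7,9,9,4,-2.5,-2.5])(j)
tilt=35*np.clip((150-(th+16))/(150-95),0,1)
t=np.radians(tilt);ux=np.array([.9613,-.2756])
P=np.c_[105*np.cos(np.radians(th)),105*np.sin(np.radians(th)),z]+19*np.c_[np.outer(np.sin(t),ux),-np.cos(t)]
P-=P[0];Q=np.round(P*2)/2;D=np.diff(Q,axis=0);dt=-np.diff(tilt)
for k in range(N):print(k+1,round(j[k+1],2),D[k].tolist(),[round(.2756*dt[k],2),round(.9613*dt[k],2)])
E
python3 path.py
```

```text
1 0.28 [-6.0, 2.0, 0.0] [np.float64(-0.0), np.float64(-0.0)]
2 0.34 [-6.5, 1.5, 0.0] [np.float64(-0.0), np.float64(-0.0)]
3 0.41 [-7.0, 1.0, -0.5] [np.float64(0.57), np.float64(2.0)]
4 0.47 [-7.0, 1.0, -0.5] [np.float64(0.62), np.float64(2.17)]
5 0.53 [-7.5, 0.5, 0.0] [np.float64(0.62), np.float64(2.17)]
6 0.59 [-7.0, 0.0, 0.0] [np.float64(0.62), np.float64(2.17)]
7 0.65 [-7.0, -0.5, 0.0] [np.float64(0.62), np.float64(2.17)]
8 0.72 [-7.0, -0.5, 0.5] [np.float64(0.62), np.float64(2.17)]
9 0.78 [-7.0, -1.5, 0.5] [np.float64(0.62), np.float64(2.17)]
10 0.84 [-7.0, -1.5, 1.0] [np.float64(0.62), np.float64(2.17)]
11 0.9 [-7.0, -1.5, 1.0] [np.float64(0.62), np.float64(2.17)]
12 0.96 [-7.0, -2.5, 1.0] [np.float64(0.62), np.float64(2.17)]
13 1.03 [-6.5, -2.5, 1.0] [np.float64(0.62), np.float64(2.17)]
14 1.09 [-6.0, -3.0, 0.5] [np.float64(0.62), np.float64(2.17)]
15 1.15 [-6.5, -3.5, 0.5] [np.float64(0.62), np.float64(2.17)]
16 1.21 [-6.0, -3.5, 0.5] [np.float64(0.62), np.float64(2.17)]
17 1.27 [-5.5, -4.0, 0.0] [np.float64(0.62), np.float64(2.17)]
18 1.34 [-5.0, -4.5, 0.0] [np.float64(0.35), np.float64(1.21)]
19 1.4 [-4.5, -5.0, -1.0] [np.float64(-0.0), np.float64(-0.0)]
20 1.46 [-4.0, -5.0, -1.5] [np.float64(-0.0), np.float64(-0.0)]
21 1.52 [-4.0, -5.5, -2.0] [np.float64(-0.0), np.float64(-0.0)]
22 1.58 [-3.5, -5.5, -1.5] [np.float64(-0.0), np.float64(-0.0)]
23 1.65 [-3.0, -5.5, -1.5] [np.float64(-0.0), np.float64(-0.0)]
24 1.71 [-2.5, -6.0, -2.0] [np.float64(-0.0), np.float64(-0.0)]
25 1.77 [-2.5, -6.0, -1.5] [np.float64(-0.0), np.float64(-0.0)]
26 1.83 [-2.0, -6.0, -0.5] [np.float64(-0.0), np.float64(-0.0)]
```

Call:
{"op": "move_arm", "data": {"plan": [-6,1,0,0,0,0,10,-6.5,1,0,0,0,0,10,-7,1,-0.5,0.6,2,0,10,-7,1,-0.5,0.6,2.2,0,10,-7.5,0.5,0,0.6,2.2,0,10,-7,0,0,0.6,2.2,0,10]}}

```text
time: 13.55
eef_pos: [0.5853, -0.0412, 0.0733]
tcp_rot: [0.135, 0.966, -0.033, 0.219]
contact_force: [4.2, -5.6, -8.4]
opening: 0.241
finger_force: 34.7
```

Call:
{"op": "move_arm", "data": {"plan": [-7,-1,-1,0.6,2.2,0,10,-7,-1,0,0.6,2.2,0,10,-7,-1.5,0.5,0.6,2.2,0,10,-7,-1.5,1,0.6,2.2,0,10,-7,-1.5,1,0.6,2.2,0,10,-7,-2.5,1,0.6,2.2,0,10]}}

```text
time: 14.15
eef_pos: [0.545, -0.047, 0.077]
tcp_rot: [0.137, 0.985, -0.015, 0.104]
contact_force: [5.3, 9.5, -2.3]
opening: 0.242
finger_force: 34.6
```

Call:
{"op": "move_arm", "data": {"plan": [-6.5,-2,1,0.6,2.2,0,10,-6,-2.5,0.5,0.6,2.2,0,10,-6.5,-3.5,0.5,0.6,2.2,0,10,-6,-3.5,0.5,0.6,2.2,0,10,-5.5,-4,0,0.6,2.2,0,10,-5,-4.5,0,0.3,1.2,0,10]}}

```text
time: 14.75
eef_pos: [0.5075, -0.0664, 0.079]
tcp_rot: [0.137, 0.991, -0.001, -0.009]
contact_force: [-3.1, 9.9, 6.4]
opening: 0.246
finger_force: 36.3
```

Call:
{"op": "move_arm", "data": {"plan": [-4.5,-4.5,-1,0,0,0,10,-4,-5,-1.5,0,0,0,10,-4,-5.5,-2,0,0,0,10,-3.5,-5.5,-1.5,0,0,0,10,-3,-5.5,-1.5,0,0,0,10]}}

```text
time: 15.25
eef_pos: [0.4891, -0.0954, 0.0729]
tcp_rot: [0.136, 0.991, -0.004, -0.007]
contact_force: [-2.3, 0.2, 8.4]
opening: 0.246
finger_force: 36.8
```

Call:
{"op": "move_arm", "data": {"plan": [-2.5,-6,-2,0,0,0,10,-2.5,-6,-1.5,0,0,0,10,-2,-6,-0.5,0,0,0,10,-0.5,-2,0,0,0,0,10,0,0,0,0,0,0,10]}}

```text
time: 15.75
eef_pos: [0.4827, -0.1157, 0.067]
tcp_rot: [0.137, 0.991, -0.004, -0.006]
contact_force: [4.2, 0.6, 3.2]
opening: 0.245
finger_force: 36.2
```

Call:
{"op": "move_arm", "data": {"plan": [-0.5,-2,0,0,0,0,10,-0.5,-2,0,0,0,0,10,0,0,0,0,0,0,10]}}

```text
time: 16.05
eef_pos: [0.4823, -0.1164, 0.0667]
tcp_rot: [0.139, 0.99, -0.0, -0.006]
contact_force: [7.5, 12.4, 3.9]
opening: 0.246
finger_force: 36.3
```

At the stop. Ease back, release, and rise straight up clear.

Call:
{"op": "move_arm", "data": {"plan": [0.5,3,0,0,0,0,10,0,0,0,0,0,0,45,0,0,0,0,0,0,45,0,0,0,0,0,0,45,0,0,20,0,0,0,45,0,0,40,0,0,0,45,0,0,45,0,0,0,45,-10,40,40,0,0,0,45,-10,50,20,0,0,0,45,-10,50,0,0,0,0,45,-10,50,0,0,0,0,45,0,0,0,0,0,0,45]}}

```text
time: 17.25
eef_pos: [0.4407, 0.0667, 0.223]
tcp_rot: [0.134, 0.991, -0.003, -0.01]
contact_force: [-0.5, -0.3, -0.6]
opening: 0.525
finger_force: 0.0
```

Run:
```python
from h import *
s=ctrl.get_state();print(s["time"],s["eef_pos"],s["contact_force"])
t=look("top");q=look("scene")
c=np.zeros((400,800,3),np.uint8);c[:,:400]=cv2.resize(t["color"][145:245,310:410],(400,400),interpolation=3);c[:333,400:]=cv2.resize(q["color"][150:250,230:350],(400,333),interpolation=3)
cv2.imwrite("pics/end.png",c[:,:,::-1])
m=((t["color"][...,0]>90)&(t["color"][...,1]<40)&(t["color"][...,2]<40));v,u=np.nonzero(m[145:245,310:410]);g=pt(t,310+u.mean(),145+v.mean(),.09);print(g)
```

```text
17.25 [0.44072661 0.06669266 0.22301632] [-0.50108091 -0.3032075  -0.55062157]
[ 0.47600084 -0.11051398  0.09      ]
```

View pics/end.png

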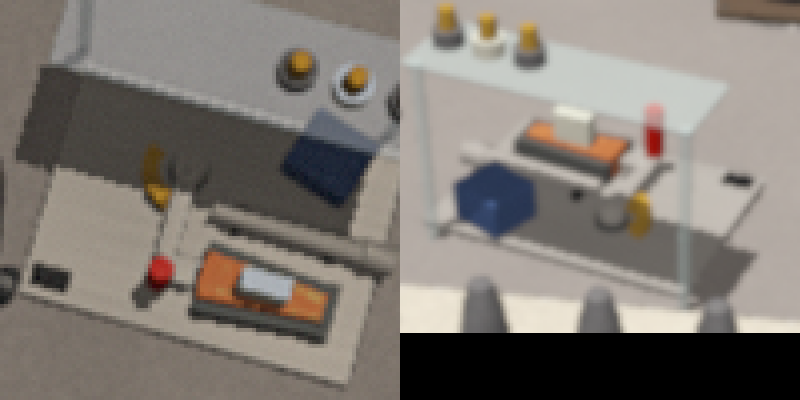

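The final pictures show the wedge flush between the slot walls and the handle across behind it, with the grip at crop (160,272). The grip also sits about 3 mm lower than at the start, so it is in the notch. Handing in.

```bash
python3 -c "
from plant import order
print(order.sign_off())"
```

```text
the job is handed in; nothing more can be done
None
```

The copper wedge is fully home in the slot, the cam handle sits at its stop in the low notch behind it, and the gripper has let go of everything; I handed the job in at about 17 s, with no sign of contact with the riser or the bystanders.

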